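# Let the limes into the bowl

### The job

Push the empty orange bowl across the bench until it stands under the mouth of the lime chute, then press down the red paddle of the rocking lever and keep it down so that the yellow gate lifts and both limes roll out into the bowl. Afterwards let the paddle come back up so that the gate shuts, leaving the bowl with the limes standing under the mouth. Only push and press with the fingers: do not lift or tip the bowl, do not touch the limes, and leave everything else on the bench where it is.

Things in the scene. Friction and masses are not known exactly. Their poses are not given: they have to be found in the camera images.
- dispenser: Fixed lime dispenser, up to 235 mm high. Origin: on the bench under the lever pivot; own +x from paddle to chute, z up. Base board 18 mm thick: own x -55..125, y -25..165 mm. Open steel trough (40 mm wide inside, walls 28 mm) along own y at x = +85 mm, from its closed end (y = 160 mm, 190 mm high) 12 degrees down to the open lip (y = -60 mm, 110 mm high). Lever along own x at y = 0.
- tilt (a joint): Tilt of the rocking lever, rad: 0 at rest (gate shut), grows as the red paddle is pressed, end stop 0.5. Pivot 185 mm above the dispenser's origin, axle along its y; paddle on -x side, yellow gate on +x. Sprung: paddle takes about 3 N to start, 6 N fully down, and rises by itself when released. From 0.4 on the gate clears the limes, which roll out by themselves within about a second.
- rocker: The rocking lever: aluminium bar 185 mm long, 22 mm wide, 10 mm thick, with the red paddle plate (50 mm along the bar, 56 mm wide, 10 mm thick) on top of its -x end and the yellow gate plate (24 mm wide, reaching 56 mm below the bar's middle) under its +x end. Origin: the pivot; own x along the bar, y along the axle; it tilts with the lever. Free space above the paddle.
- paddle_top (a point): Centre of the paddle's top face: at rest 90 mm from the pivot towards the dispenser's own -x and 200 mm above the bench; fully down it has sunk by about 45 mm.
- lip (a point): Middle of the lower edge of the trough at the open mouth, 110 mm above the bench, axes as the dispenser.
- catch (a point): Point on the bench 55 mm beyond the lip (towards the dispenser's own -y) and straight ahead of the trough: the limes fall here. The bowl's centre belongs here, within about 25 mm for a safe catch. Axes as the dispenser.
- bowl: Empty orange plastic bowl, round: rim diameter 130 mm, foot 92 mm, about 118 mm at 30 mm height; height 55 mm, wall 4 mm, about 160 g. Origin: centre of its underside, on the bench. Stands free, slides when pushed; starts 95 to 200 mm from the catch point, mostly on the dispenser's own -y side, with open bench around it.
- lime1: Small green lime, a ball of 34 mm diameter, 25 g, resting against the gate in the trough. Origin: its centre.
- lime2: Second lime, the same, in the trough behind the first. Origin: its centre.
- bowl_stack: Bystander: four-tier stack of red, yellow, green and blue lunch bowls with a white lid, 134 mm diameter, 178 mm high. Origin: centre of its underside.
- jebena: Bystander: dark clay coffee pot (jebena), body 124 mm diameter, 203 mm high with stopper, handle on own -y and spout on own +y reaching 80 mm out. Origin: centre of its underside.
- jar: Bystander: glass jar with a twist cap, 84 mm diameter, 130 mm high. Origin: centre of its underside.
- mug: Bystander: steel mug, 76 mm diameter, 85 mm high, handle on own +y. Origin: centre of its underside.
- scraper: Bystander: silicone scraper lying flat, about 240 mm long along own x, blade 55 mm wide, 12 mm high. Origin: on the bench below its middle.

How it is judged:
By the outcome, as a careful person would: the job done as asked, in the order asked, and still so for the second after the job is handed in, with the robot touching nothing.
It also fails if it takes over 54 s, if anything falls off the work surface, if the arm or the gripper's body presses on something with over 40 N, if the wrist force passes 120 N, or if a joint passes its speed limit or range.

### The arm

A 6-joint arm with a two-finger parallel gripper is mounted at the origin on the work surface. World frame = base frame: x ahead of the robot, y to its left, z up, the work surface at z = 0. Lengths are in m, angles in rad, forces in N, time in s.
With the tool pointing down it reaches from about 0.425 to 1.125 m from the base axis. Payload 14.9 kg.
Tool frame: the origin (TCP) lies between the finger pads; the fingertips stand 8 mm ahead of it and the grasp point (between the pads) lies 11 mm behind it (arm.tip_extent is the distance from the TCP to the fingertips, in m); z points along the fingers, y is the line along which they close (so a half turn about z gives the same grasp; the last joint's range is limited). The gripper opens to 91 mm and grips with 3 to 60 N. Pads are 32 mm wide; open, the fingers measure 118 mm over their backs; the gripper's body (76 mm by 178 mm) begins 60 mm behind the grasp point.
Start: joints at [-1.242, 0.379, 1.734, -0, 1.028, -0.033], TCP at [0.248, -0.655, 0.186] pointing down, gripper open.
Joint ranges: [-2.77, 2.77], [-0.74, 2.19], [0, 2.66], [-1.06, 4.2], [0.31, 2.87], [-3.08, 3.08]. Speed limits (rad/s): [1.89, 1.89, 2.39, 3.14, 3.14, 3.14].

### API

Orientations are given as a unit quaternion [w, x, y, z].
In Python, from workcell import arm, viewer, close_job gives the robot as it stands. The module is installed in compiled form; this text tells all that it offers.
- The arm moves only by the tool move_arm, never from a script. Its argument "commands" is one flat list of numbers, 4 for each row, row after row: the shift along the tool's x, y, z in mm, then the turn about the tool's z in degrees. A call has 1 to 12 rows; each row shifts and turns the commanded pose from where the row before left it, along the tool's axes as they then stand; what a row does not reach is not made up. A row lasts 1/12 s, in which the tool goes at most 41.7 mm and 7.16 degrees, less where a joint would pass 70% of its speed; a pose out of reach is approached as far as the arm can. A call with a gripper value outside its range is refused whole. "jaw" is the closure, from 0 (fully open) to 1 (shut), set as the call begins (left out, the last holds). The fingers move at their own pace and stop on an object; the grip force is fixed at half the most. Time passes only in rows, so rows that do not move let the fingers close. It gives the time, the measured TCP pose, the force, the opening and the grip force at its end, in the units of the state.
- arm.read_state(): the state, without advancing time (a new reading comes with each control period).
- viewer.get_image(name): name is "scene" or "top" or "wrist"; returns a dict with "pixels" (480x640x3 uint8, blue, green, red), "depth" (480x640 float32, m along the optical axis (not along the pixel's ray), 0 where there is no reading), "fx", "fy", "cx", "cy" (pixels), "R" (3x3) and "t" (3): a world point X has camera coordinates R X + t. Camera axes: x right, y down, z forward; pixel columns grow to the right and rows downward; lengths in m; the calibration is good to about 2 mm. The wrist camera is an equidistant fisheye: a pixel r from the principal point sees the ray r / f radians off the axis. A picture is of the moment at which its call begins.
- close_job(): hands the job in; it is judged then, once.
Trained networks look in the newest picture that a camera, given by its name, has taken for a name from the list of things; names that differ only in an ending like _2 or _b are one class to them, and where a whole thing is asked for, a point or a joint stands for the part that bears it (a point fixed in the world has none). Each returns a list of dicts, best first, with "conf" (0 to 1); they miss things now and then, are a little off and sometimes report something else, mostly with a low value. They report only what shows in the picture. A call takes as long as a camera call.
- viewer.regions_of(camera, query): "mask" (480x640 bool, what is visible of it).
- viewer.pinpoint(camera, query): "centre" ([x, y, z] in m, in world coordinates, good to about 4 mm: a listed point, or the origin of a listed thing).
The state is a dict: "t": time; "joint_pos": joint angles; "joint_vel": joint speeds; "joint_torque": joint torques, N m; "position": TCP position; "orientation": TCP orientation; "wrist_force": force on the tool from outside, world axes, zero at the start; "wrist_torque": the same for the moment, N m; "finger_gap": opening from 0.0 (shut) to 1.0 (fully open); "grasp_force": force on a finger pad.
Only numpy, scipy, OpenCV 4.12 (cv2) and the standard library are available. Lean on these libraries where they do the work, as an engineer would, in place of code of your own. Each camera call takes 0.05 s, during which the arm holds its last target. There are 200 camera calls.

## Working session

There is one attempt and no reset: what is moved stays moved. The work goes in short steps, Python scripts to look and compute and a tool call to move; the robot and the scene stay as the last step left them, time stands still between calls to the robot, and variables do not carry over. Pictures are saved under pics/ and viewed, at most 10 in all, crops included, and the job is handed in when it is done.

Besides the shell and the picture viewer there is one more tool, called after "Request:" in YAML: its name, and indented under it one key for each argument. move_arm: Moves the arm, as the interface text tells. Its arguments: {"type":"object","properties":{"commands":{"type":"array"},"jaw":{"type":"number"}},"required":["commands"]}

```bash
mkdir -p pics; python3 - <<'E'
from workcell import arm, viewer
import cv2
s=arm.read_state(); print(s['t'],s['position'],s['orientation'],arm.tip_extent)
for c in ("scene","top"):
    im=viewer.get_image(c); cv2.imwrite(f"pics/{c}0.png",im["pixels"])
    for q in ("dispenser","paddle_top","lip","catch","bowl","rocker","lime1","bowl_stack","jebena","jar","mug","scraper"):
        print(c,q,[(round(d['conf'],2),[round(float(v),3) for v in d['centre']]) for d in viewer.pinpoint(c,q)[:2]])
E
```

```text
0.0 [ 0.24763482 -0.65428712  0.18529629] [-5.18531956e-04  9.83676504e-01  1.79945152e-01 -8.93645788e-05] 0.008
scene dispenser [(0.83, [0.582, 0.197, -0.001])]
scene paddle_top [(0.76, [0.489, 0.189, 0.203]), (0.7, [0.644, -0.477, -0.003])]
scene lip [(0.59, [0.669, 0.14, 0.11]), (0.29, [0.358, -0.428, -0.0])]
scene catch []
scene bowl [(0.79, [0.621, -0.028, 0.002])]
scene rocker [(0.53, [0.362, 0.435, 0.0])]
scene lime1 [(0.57, [0.665, 0.218, 0.144]), (0.51, [0.661, 0.252, 0.149])]
scene bowl_stack [(0.63, [0.643, -0.479, -0.002])]
scene jebena [(0.74, [0.503, -0.59, -0.003]), (0.15, [0.49, 0.19, 0.201])]
scene jar [(0.6, [0.362, 0.439, 0.004]), (0.33, [0.357, -0.429, -0.004])]
scene mug [(0.57, [0.373, -0.063, -0.002])]
scene scraper [(0.82, [0.359, -0.429, -0.003])]
top dispenser [(0.79, [0.58, 0.198, 0.001])]
top paddle_top [(0.7, [0.489, 0.19, 0.198])]
top lip [(0.84, [0.665, 0.142, 0.11])]
top catch [(0.51, [0.491, 0.188, 0.198])]
top bowl [(0.71, [0.624, -0.025, -0.003]), (0.54, [0.662, 0.143, 0.107])]
top rocker [(0.58, [0.588, 0.194, 0.186])]
top lime1 [(0.64, [0.664, 0.248, 0.151]), (0.44, [0.663, 0.22, 0.142])]
top bowl_stack [(0.74, [0.637, -0.477, -0.002]), (0.26, [0.575, 0.197, 0.004])]
top jebena [(0.91, [0.503, -0.588, -0.003])]
top jar [(0.56, [0.365, 0.439, -0.0])]
top mug [(0.81, [0.377, -0.065, 0.003])]
top scraper [(0.98, [0.355, -0.426, -0.0])]
```

View pics/top0.png

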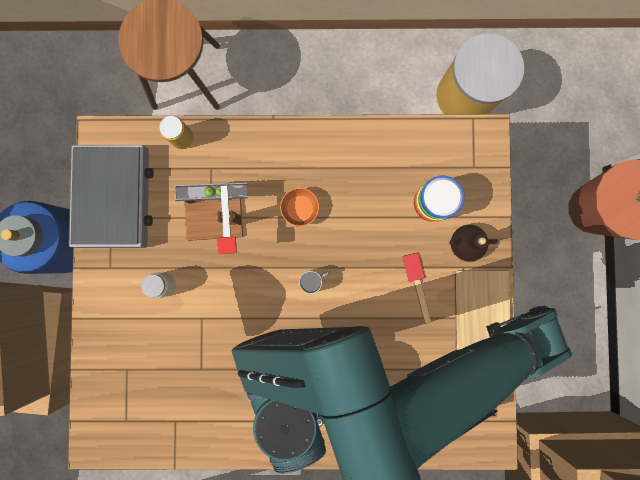

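View pics/scene0.png

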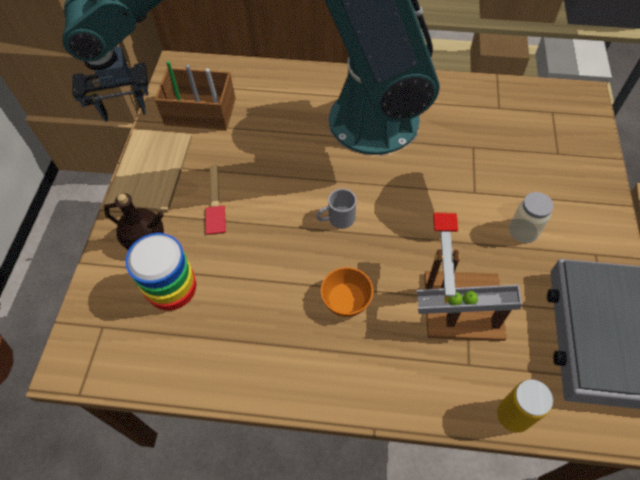

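The top view shows the bowl at (300,207) and the trough mouth at (245,190), with the paddle at (227,245). The space behind the bowl is free. I'll go round to the bowl's far side first.

Request:
move_arm:
  commands: [0,0,-30,0,0,0,-30,0,0,0,-30,0,31,-24,0,0,31,-24,0,0,31,-24,0,0,31,-24,0,0,31,-24,0,0,31,-24,0,0,31,-24,0,0,31,-24,0,0,31,-24,0,0]
  jaw: 0.4

```text
t: 2.3
position: [0.4329, -0.3522, 0.2762]
orientation: [0.0, 0.984, 0.18, 0.0]
wrist_force: [0.0, -0.2, -0.3]
finger_gap: 0.599
grasp_force: 0.0
```

Request:
move_arm:
  commands: [31,-24,0,0,31,-24,0,0,31,-24,0,0,31,-24,0,0,31,-24,0,0,0,0,0,-6.6,0,0,0,-6.6,0,0,0,-6.6,0,0,0,-6.6,0,0,0,-6.6,0,0,0,-6.6,0,0,0,-6.6]

```text
t: 3.3
position: [0.5347, -0.1868, 0.276]
orientation: [0.0, 0.833, 0.554, 0.0]
wrist_force: [-1.0, 0.1, 0.9]
finger_gap: 0.601
grasp_force: 0.0
```

```bash
cat > h.py <<'E'
from workcell import arm, viewer
import numpy as np, cv2
from scipy.spatial.transform import Rotation as Ro
def pose():
    s=arm.read_state(); R=Ro.from_quat(s['orientation'],scalar_first=True).as_matrix()
    return s,R
def to(p):
    s,R=pose(); return np.round(R.T@(np.array(p)-s['position'])*1000,1)
def pins(c,qs):
    viewer.get_image(c)
    for q in qs: print(c,q,[(round(d['conf'],2),np.round(d['centre'],3).tolist()) for d in viewer.pinpoint(c,q)[:2]])
E
python3 - <<'E'
from h import *
s,R=pose(); print(s['t'],s['position'],s['finger_gap'],s['wrist_force'],'xaxis',R[:,0],'z',R[:,2])
for c in ("scene","top","wrist"): pins(c,("bowl","dispenser","lip","paddle_top"))
print(to([0.585,-0.114,0.033]))
E
```

```text
3.3 [ 0.53474218 -0.18676856  0.27601243] 0.6009998181149665 [-0.97413512  0.09444831  0.85112746] xaxis [3.86501134e-01 9.22288931e-01 2.73918698e-05] z [ 1.06191407e-04 -1.48014675e-05 -9.99999994e-01]
scene bowl [(0.66, [0.623, -0.022, 0.001])]
scene dispenser [(0.71, [0.579, 0.196, -0.001]), (0.58, [0.662, 0.254, 0.15])]
scene lip [(0.61, [0.668, 0.141, 0.11])]
scene paddle_top [(0.6, [0.49, 0.19, 0.2]), (0.53, [0.375, -0.061, 0.002])]
top bowl [(0.64, [0.626, -0.027, 0.001])]
top dispenser [(0.98, [0.578, 0.196, 0.001]), (0.68, [0.584, 0.194, 0.187])]
top lip [(0.57, [0.663, 0.14, 0.111])]
top paddle_top [(0.62, [0.492, 0.187, 0.199])]
wrist bowl [(0.75, [0.625, -0.026, -0.0])]
wrist dispenser []
wrist lip [(0.2, [0.625, -0.023, -0.002])]
wrist paddle_top []
[ 86.7  17.7 242.9]
```

Request:
move_arm:
  commands: [27,6,0,0,27,6,0,0,28,6,0,0,0,0,35,0,0,0,35,0,0,0,35,0,0,0,35,0,0,0,35,0,0,0,35,0,0,0,31,0,0,0,0,0,0,0,0,0]

```text
t: 5.05
position: [0.5826, -0.1183, 0.0343]
orientation: [-0.001, 0.834, 0.551, -0.001]
wrist_force: [0.4, 0.1, 1.6]
finger_gap: 0.598
grasp_force: 0.0
```

```bash
python3 - <<'E'
from h import *
s,R=pose(); print(s['t'],s['position'],s['wrist_force'])
for c in ("scene","top"): pins(c,("bowl",))
print(to([0.624,-0.025,0.033]),to([0.668,0.086,0.033]))
E
```

```text
5.05 [ 0.58264615 -0.11826238  0.03428077] [0.4446832  0.06198817 1.56940447]
scene bowl [(0.59, [0.622, -0.022, 0.002])]
top bowl [(0.67, [0.619, -0.025, 0.002])]
[101.6  -0.8   4.3] [221.   -3.9   4.3]
```

Request:
move_arm:
  commands: [12,0,0,0,8,0,0,0,8,0,0,0,8,0,0,0,8,0,0,0,10,0,0,0,10,0,0,0,10,0,0,0,10,0,0,0,10,-1,0,0,8,-1,0,0,6,0,0,0]

```text
t: 6.25
position: [0.6241, -0.0172, 0.0349]
orientation: [-0.0, 0.834, 0.552, -0.0]
wrist_force: [0.2, 0.6, 0.1]
finger_gap: 0.598
grasp_force: 0.0
```

```bash
python3 - <<'E'
from h import *
s,R=pose(); print(s['t'],s['position'],s['wrist_force'],R[:,0])
for c in ("scene","top"): pins(c,("bowl","lip"))
print(to([0.668,0.086,0.033]))
E
```

```text
6.25 [ 0.62406117 -0.01721783  0.03485408] [0.1601744  0.57975035 0.12883384] [ 3.91452033e-01  9.20198513e-01 -4.04596550e-05]
scene bowl [(0.7, [0.356, -0.43, -0.003]), (0.67, [0.622, -0.024, -0.0])]
scene lip [(0.66, [0.67, 0.139, 0.11])]
top bowl [(0.64, [0.62, -0.027, 0.002])]
top lip [(0.81, [0.666, 0.143, 0.111])]
[113.6  -0.3   1.9]
```

```bash
python3 - <<'E'
from h import *
a=viewer.get_image("scene")["pixels"][200:360,240:480]; b=viewer.get_image("wrist")["pixels"]
a=cv2.resize(a,(480,320)); b=cv2.resize(b,(427,320)); cv2.imwrite("pics/a.png",cv2.resize(np.hstack([a,b]),(800,282)))
pins("wrist",("bowl",))
E
```

```text
wrist bowl [(0.69, [0.624, -0.023, -0.002])]
```

View pics/a.png

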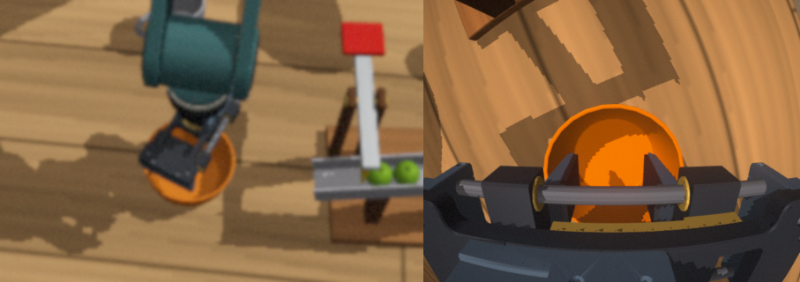

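The wrist picture shows the fingertips at (570,160) and (650,160), over the bowl's inside, and the bowl hasn't moved. I'll use depth to check the rim height and where the fingers really are.

```bash
cat >> h.py <<'E'
def cloud(c):
    im=viewer.get_image(c); d=im["depth"]; v,u=np.mgrid[:480,:640]
    P=np.stack([(u-im["cx"])/im["fx"]*d,(v-im["cy"])/im["fy"]*d,d],-1)
    return im,(P-im["t"])@im["R"],d>0
E
python3 - <<'E'
from h import *
s,R=pose(); print(s['t'],s['position'],s['wrist_force'],s['finger_gap'])
for c in ("scene","top"):
    im,W,ok=cloud(c)
    b,g,r=[im["pixels"][...,i].astype(int) for i in range(3)]
    near=ok&(np.hypot(W[...,0]-.63,W[...,1]+.02)<.15)&(W[...,2]<.2)&(W[...,2]>-.02)
    o=near&(r>150)&(b<60)&(r-g>70)
    p=W[o]; print(c,'orange',o.sum(),np.percentile(p,[1,50,99],axis=0).round(3).tolist())
    k=near&(r<90)&(W[...,2]>.015)&(abs(r-b)<40)
    p=W[k]
    for lo in np.arange(.015,.2,.02):
        q=p[(p[:,2]>=lo)&(p[:,2]<lo+.02)]
        if len(q): 
            t=(q-s['position'])@R; print(round(lo,3),len(q),'tool xy min/max',(t.min(0)*1000).round()[:2],(t.max(0)*1000).round()[:2])
im=viewer.get_image("wrist"); print(im["fx"],im["cx"],im["cy"])
def pr(X):
    c=im["R"]@np.array(X)+im["t"]; th=np.arctan2(np.hypot(c[0],c[1]),c[2]); k=im["fx"]*th/np.hypot(c[0],c[1]); return [round(float(im["cx"]+k*c[0])),round(float(im["cy"]+k*c[1]))]
for y in (-.027,.027): print('tip',pr(s['position']+R@[0.016,y,.008]))
m=viewer.regions_of("wrist","bowl")[0]["mask"]; v,u=np.nonzero(m); print('mask',u.min(),u.max(),v.min(),v.max())
n=np.array([.622,-.025,.055]); print('rim fwd/left/right/back',[pr(n+.065*R@np.array(a)) for a in ([1,0,0],[0,-1,0],[0,1,0],[-1,0,0])])
E
```

```text
6.75 [ 0.62385267 -0.01860906  0.03497128] [-0.06756867  0.09884602  0.1760931 ] 0.6015950241607869
scene orange 310 [[0.585, -0.08, 0.001], [0.649, -0.028, 0.008], [0.685, 0.034, 0.059]]
0.015 2 tool xy min/max [ -5. -50.] [  8. -48.]
0.055 4 tool xy min/max [-11. -30.] [ 16. -28.]
0.075 6 tool xy min/max [  4. -30.] [  8. -27.]
0.095 6 tool xy min/max [  9. -32.] [ 13. -28.]
0.115 7 tool xy min/max [ 12. -38.] [ 16. -28.]
0.135 40 tool xy min/max [-38. -78.] [36. 82.]
0.155 330 tool xy min/max [-39. -56.] [37. 89.]
0.175 703 tool xy min/max [-39. -10.] [36. 91.]
0.195 20 tool xy min/max [-22.   6.] [24. 17.]
top orange 6 [[0.615, -0.09, 0.047], [0.624, -0.09, 0.058], [0.641, -0.084, 0.066]]
0.175 122 tool xy min/max [-39.  59.] [35. 87.]
0.195 2 tool xy min/max [-5. 68.] [14. 83.]
371.64829954431775 318.5248823530709 239.4063260668206
tip [272, 242]
tip [366, 242]
mask 205 441 177 379
rim fwd/left/right/back [[321, 172], [200, 296], [440, 296], [320, 395]]
```

Request:
move_arm:
  commands: [0,0,-20,0,0,0,-25,0,0,0,-25,0,-32,0,0,0,-32,0,0,0,-32,0,0,0,0,0,25,0,0,0,25,0,0,0,20,0,0,0,0,0]

```text
t: 7.78
position: [0.5838, -0.1063, 0.0316]
orientation: [-0.002, 0.834, 0.551, -0.002]
wrist_force: [-1.8, 0.2, -0.6]
finger_gap: 0.601
grasp_force: 0.0
```

```bash
python3 - <<'E'
from h import *
s,R=pose(); print(s['t'],s['position'],s['wrist_force'])
for c in ("scene","top","wrist"): pins(c,("bowl",))
print(to([0.622,-0.025,0.033]))
a=viewer.get_image("scene")["pixels"][200:360,240:480]; b=viewer.get_image("wrist")["pixels"]
a=cv2.resize(a,(480,320)); b=cv2.resize(b,(427,320)); cv2.imwrite("pics/b.png",cv2.resize(np.hstack([a,b]),(800,282)))
E
```

```text
7.7833 [ 0.58381921 -0.10633572  0.03159421] [-1.76742389  0.20689067 -0.58125647]
scene bowl [(0.74, [0.626, -0.023, 0.002])]
top bowl [(0.69, [0.622, -0.028, -0.0])]
wrist bowl [(0.74, [0.626, -0.027, 0.001])]
[88.7 -0.   3.4]
```

View pics/b.png

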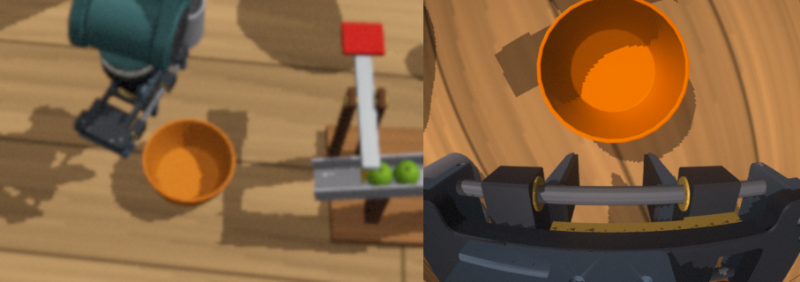

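The fingers are clear of the bowl again, at (570,155) and (650,155), with the rim's near edge at (615,142). The bowl is upright and where it was. I'll push gently and check for contact.

Request:
move_arm:
  commands: [4,0,0,0,4,0,0,0,4,0,0,0,4,0,0,0,4,0,0,0,4,0,0,0,4,0,0,0,4,0,0,0]

```text
t: 8.85
position: [0.599, -0.0767, 0.0349]
orientation: [-0.0, 0.834, 0.551, -0.0]
wrist_force: [0.7, 0.7, 0.3]
finger_gap: 0.6
grasp_force: 0.0
```

```bash
python3 - <<'E'
from h import *
s,R=pose(); print(s['t'],s['position'],s['wrist_force'])
for c in ("scene","top","wrist"): pins(c,("bowl",))
print(to([0.624,-0.025,0.033]))
a=viewer.get_image("scene")["pixels"][200:360,240:480]; b=viewer.get_image("wrist")["pixels"]
a=cv2.resize(a,(480,320)); b=cv2.resize(b,(427,320)); cv2.imwrite("pics/c.png",cv2.resize(np.hstack([a,b]),(800,282)))
E
```

```text
8.85 [ 0.59901689 -0.07673808  0.03491043] [0.70865418 0.70942812 0.27434678]
scene bowl [(0.74, [0.623, -0.025, 0.003])]
top bowl [(0.53, [0.624, -0.027, 0.001])]
wrist bowl [(0.72, [0.628, -0.026, 0.001])]
[58.   2.8  1.9]
```

View pics/c.png

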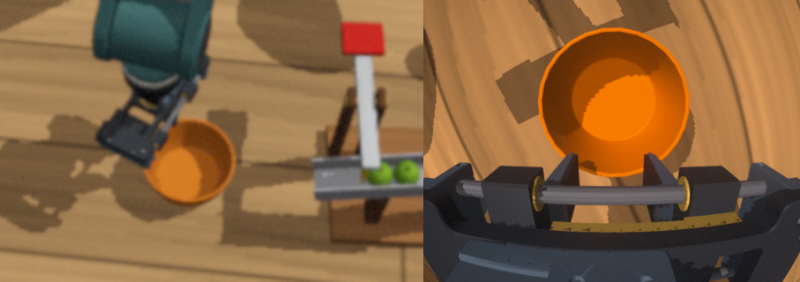

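```bash
python3 - <<'E'
from h import *
s,R=pose()
im=viewer.get_image("wrist"); d=im["depth"]; v,u=np.mgrid[:480,:640]
x=(u-im["cx"])/im["fx"]; y=(v-im["cy"])/im["fy"]; th=np.hypot(x,y)+1e-9
P=np.stack([x/th*np.tan(th)*d,y/th*np.tan(th)*d,d],-1); W=(P-im["t"])@im["R"]
T=(W-s['position'])@R*1000
k=(d>0)&(im["pixels"].max(-1)<95)&(abs(T[...,0])<60)&(abs(T[...,1])<60)&(v>230)
for r in range(245,300,6):
    q=np.nonzero(k[r])[0]; print(r,[(int(c),T[r,c].round().tolist()) for c in q[::max(1,len(q)//5)]])
print('cam tool',((-im["R"].T@im["t"]-s['position'])@R*1000).round())
# bowl rim check
b=im["pixels"].astype(int); o=(d>0)&(b[...,2]>150)&(b[...,0]<60)&(b[...,2]-b[...,1]>70)
print('bowl z pct',np.percentile(W[o][:,2],[1,50,99]), np.percentile(W[o][:,:2],[0.5,99.5],axis=0))
E
```

```text
245 []
251 []
257 []
263 [(246, [17.0, -35.0, -33.0]), (252, [17.0, -32.0, -32.0]), (258, [15.0, -30.0, -28.0]), (379, [15.0, 29.0, -28.0]), (385, [17.0, 31.0, -32.0])]
269 [(240, [17.0, -36.0, -42.0]), (249, [17.0, -32.0, -42.0]), (258, [15.0, -29.0, -36.0]), (380, [15.0, 28.0, -37.0]), (389, [17.0, 32.0, -42.0])]
275 [(235, [17.0, -37.0, -49.0]), (246, [17.0, -32.0, -48.0]), (257, [15.0, -28.0, -44.0]), (380, [16.0, 27.0, -45.0]), (391, [17.0, 31.0, -48.0]), (402, [17.0, 36.0, -49.0])]
281 [(230, [17.0, -37.0, -57.0]), (243, [17.0, -32.0, -55.0]), (256, [14.0, -28.0, -48.0]), (381, [14.0, 27.0, -48.0]), (394, [17.0, 31.0, -56.0]), (407, [17.0, 37.0, -56.0])]
287 [(125, [38.0, -52.0, -115.0]), (171, [38.0, -39.0, -113.0]), (240, [17.0, -32.0, -62.0]), (397, [17.0, 31.0, -63.0]), (464, [38.0, 38.0, -113.0]), (510, [38.0, 51.0, -114.0])]
293 [(117, [38.0, -53.0, -118.0]), (169, [37.0, -38.0, -116.0]), (237, [17.0, -32.0, -69.0]), (399, [17.0, 31.0, -68.0]), (467, [38.0, 37.0, -117.0]), (519, [38.0, 51.0, -119.0])]
299 [(110, [38.0, -53.0, -122.0]), (167, [39.0, -36.0, -122.0]), (234, [17.0, -32.0, -74.0]), (401, [16.0, 31.0, -73.0]), (467, [38.0, 36.0, -120.0]), (524, [38.0, 51.0, -123.0])]
cam tool [  74.   -0. -198.]
bowl z pct [0.00234924 0.00946211 0.05485595] [[ 0.56010443 -0.08897185]
 [ 0.68538402  0.03542176]]
```

The wrist depth puts the real fingertips about 26 mm behind the TCP, not 8 mm ahead of it. That means they passed just over the 55 mm rim. I'll back off, go lower and check again.

Request:
move_arm:
  commands: [-20,0,0,0,-20,0,0,0,0,0,10,0,0,0,10,0,0,0,0,0]

```text
t: 9.72
position: [0.582, -0.1135, 0.0129]
orientation: [-0.001, 0.834, 0.551, -0.001]
wrist_force: [-0.9, -0.2, -0.9]
finger_gap: 0.602
grasp_force: 0.0
```

```bash
cat >> h.py <<'E'
def tips():
    s,R=pose(); im=viewer.get_image("wrist"); d=im["depth"]; v,u=np.mgrid[:480,:640]
    x=(u-im["cx"])/im["fx"]; y=(v-im["cy"])/im["fy"]; th=np.hypot(x,y)+1e-9
    P=np.stack([x/th*np.tan(th)*d,y/th*np.tan(th)*d,d],-1); W=(P-im["t"])@im["R"]; T=(W-s['position'])@R*1000
    k=(d>0)&(im["pixels"].max(-1)<95)&(abs(T[...,0])<22)&(abs(T[...,1])<60)&(W[...,2]>.008)
    print('t',s['t'],'pos',s['position'].round(4),'F',s['wrist_force'].round(1),'tip toolz',np.sort(T[k][:,2])[-5:].round(),'tip world z',np.sort(W[k][:,2])[:5].round(3))
E
python3 - <<'E'
from h import *
tips(); pins("wrist",("bowl",)); print(to([0.624,-0.025,0.0]),to([0.668,0.086,0]))
E
```

```text
t 9.7167 pos [ 0.582  -0.1135  0.0129] F [-0.9 -0.2 -0.9] tip toolz [-27. -27. -27. -27. -27.] tip world z [0.04 0.04 0.04 0.04 0.04]
wrist bowl [(0.64, [0.625, -0.026, -0.004])]
[97.3  2.9 14.6] [216.7  -0.   14.6]
```

Request:
move_arm:
  commands: [0,2,6,0,0,0,6,0,0,0,4,0,0,0,0,0]

```text
t: 10.2
position: [0.5844, -0.1145, -0.0022]
orientation: [-0.001, 0.834, 0.551, -0.0]
wrist_force: [-0.6, -0.5, 0.3]
finger_gap: 0.601
grasp_force: 0.0
```

Request:
move_arm:
  commands: [8,0,0,0,6,0,0,0,5,0,0,0,5,0,0,0,5,0,0,0,6,0,0,0,6,0,0,0,6,0,0,0]

```text
t: 10.87
position: [0.6037, -0.0709, -0.001]
orientation: [0.0, 0.834, 0.551, 0.0]
wrist_force: [0.8, -1.5, -0.1]
finger_gap: 0.6
grasp_force: 0.5
```

```bash
python3 - <<'E'
from h import *
tips(); 
for c in ("scene","wrist"): pins(c,("bowl",))
print(to([0.624,-0.025,0.0]),to([0.668,0.086,0]))
E
```

```text
t 10.8667 pos [ 0.6037 -0.0709 -0.001 ] F [ 0.8 -1.5 -0.1] tip toolz [-28. -28. -28. -27. -26.] tip world z [0.025 0.026 0.027 0.027 0.027]
scene bowl []
wrist bowl [(0.82, [0.636, 0.0, -0.004])]
[50.9  0.8 -1.1] [170.2  -2.2  -1.1]
```

Now the bowl slides ahead of the fingers, with its centre about 75 mm in front of the TCP. I'll keep pushing.

Request:
move_arm:
  commands: [8,0,0,0,8,0,0,0,8,0,0,0,8,-1,0,0,8,0,0,0,8,-1,0,0,8,0,0,0,8,0,0,0,8,0,0,0,6,0,0,0,4,0,0,0,0,0,0,0]

```text
t: 12.12
position: [0.6341, 0.0054, -0.001]
orientation: [0.0, 0.834, 0.552, 0.0]
wrist_force: [0.6, 0.4, 0.0]
finger_gap: 0.596
grasp_force: 0.0
```

```bash
python3 - <<'E'
from h import *
tips(); 
for c in ("scene","top","wrist"): pins(c,("bowl","lip"))
print(to([0.668,0.086,0]))
E
```

```text
t 12.1167 pos [ 0.6341  0.0054 -0.001 ] F [0.6 0.4 0. ] tip toolz [-28. -28. -28. -27. -26.] tip world z [0.025 0.026 0.027 0.027 0.027]
scene bowl [(0.75, [0.664, 0.078, 0.001])]
scene lip [(0.76, [0.669, 0.138, 0.111])]
top bowl [(0.53, [0.664, 0.074, -0.002])]
top lip [(0.78, [0.669, 0.144, 0.11]), (0.64, [0.578, 0.195, 0.0])]
wrist bowl [(0.69, [0.667, 0.076, -0.001])]
wrist lip []
[88.4 -0.4 -1. ]
```

Request:
move_arm:
  commands: [4,0,0,0,4,0,0,0,3,0,0,0,0,0,0,0,-8,0,0,0,-25,0,0,0,-25,0,0,0,0,0,0,0]

```text
t: 13.28
position: [0.6133, -0.0415, -0.0014]
orientation: [-0.0, 0.835, 0.551, -0.001]
wrist_force: [-0.3, 0.2, 0.2]
finger_gap: 0.601
grasp_force: 0.0
```

```bash
python3 - <<'E'
from h import *
tips(); 
for c in ("scene","top","wrist"): pins(c,("bowl","lip","paddle_top"))
s,R=pose(); print(R.round(3).tolist(), s['joint_pos'].round(2)); print(to([0.4905,0.189,0.2]))
E
```

```text
t 13.2833 pos [ 0.6133 -0.0415 -0.0014] F [-0.3  0.2  0.2] tip toolz [-28. -27. -27. -27. -26.] tip world z [0.025 0.026 0.026 0.026 0.026]
scene bowl [(0.67, [0.67, 0.086, 0.001])]
scene lip [(0.73, [0.668, 0.141, 0.11])]
scene paddle_top [(0.68, [0.641, -0.477, -0.003]), (0.64, [0.488, 0.19, 0.204])]
top bowl [(0.68, [0.67, 0.084, -0.001])]
top lip [(0.88, [0.667, 0.14, 0.111]), (0.45, [0.666, 0.082, -0.001])]
top paddle_top [(0.94, [0.492, 0.191, 0.201])]
wrist bowl [(0.68, [0.67, 0.087, -0.001])]
wrist lip []
wrist paddle_top []
[[0.392, 0.92, -0.0], [0.92, -0.392, 0.0], [0.0, -0.0, -1.0]] [-0.1   0.52  1.95  0.    0.67  0.3 ]
[ 160.3 -203.9 -201.1]
```

The bowl is at (0.670, 0.085), within a few mm of the catch point. Next is the paddle.

Request:
move_arm:
  commands: [-10,0,-30,0,0,0,-37,0,0,0,-37,0,0,0,-37,0,0,0,-37,0,0,0,-37,0,0,0,-37,0,0,0,-30,0,0,0,0,7.1,0,0,0,7.1,0,0,0,7.1,0,0,0,7.1]
  jaw: 1.0

```text
t: 14.93
position: [0.6113, -0.0477, 0.2811]
orientation: [0.0, 0.945, 0.327, 0.0]
wrist_force: [-0.5, 0.2, -0.1]
finger_gap: 0.003
grasp_force: 0.0
```

Request:
move_arm:
  commands: [0,0,0,7.1,0,0,0,7.1,0,0,0,7.1,0,0,0,7.1,0,0,0,7.1,0,0,0,0]

```text
t: 15.43
position: [0.6113, -0.0477, 0.2809]
orientation: [-0.0, 1.0, 0.023, -0.0]
wrist_force: [-0.7, -0.0, 0.2]
finger_gap: 0.007
grasp_force: 0.0
```

```bash
python3 - <<'E'
from h import *
tips(); s,R=pose(); print(R.round(3).tolist(), s['joint_pos'].round(2),s['finger_gap']); print(to([0.485,0.191,0.2]))
E
```

```text
t 15.4333 pos [ 0.6113 -0.0477  0.2809] F [-0.7 -0.   0.2] tip toolz [-27. -27. -27. -27. -26.] tip world z [0.307 0.307 0.308 0.308 0.308]
[[0.998, 0.055, -0.0], [0.055, -0.998, 0.0], [-0.0, -0.0, -1.0]] [-0.12  0.14  1.85  0.    1.15  1.4 ] 0.004564164175623937
[-113.  -245.3   80.9]
```

Request:
move_arm:
  commands: [-16,-35,0,0,-16,-35,0,0,-16,-35,0,0,-16,-35,0,0,-16,-35,0,0,-16,-35,0,0,-17,-35,0,0,0,0,30,0,0,0,25,0,0,0,20,0,0,0,0,0]

```text
t: 16.4
position: [0.4833, 0.1905, 0.2024]
orientation: [0.001, 1.0, 0.029, -0.003]
wrist_force: [0.3, 0.1, -0.3]
finger_gap: 0.009
grasp_force: 0.0
```

```bash
python3 - <<'E'
from h import *
tips(); pins("wrist",("paddle_top",)); pins("top",("bowl",)); print(to([0.485,0.191,0.1355]))
a=viewer.get_image("scene")["pixels"][150:350,320:560]; b=viewer.get_image("wrist")["pixels"]
a=cv2.resize(a,(384,320)); b=cv2.resize(b,(416,320)); cv2.imwrite("pics/d.png",np.hstack([a,b]))
E
```

```text
t 16.4 pos [0.4833 0.1905 0.2024] F [ 0.3  0.1 -0.3] tip toolz [-29. -29. -28. -28.   2.] tip world z [0.2   0.23  0.231 0.231 0.231]
wrist paddle_top [(0.78, [0.487, 0.189, 0.199])]
top bowl [(0.7, [0.668, 0.083, 0.0])]
[-1.7  0.1 72. ]
```

View pics/d.png

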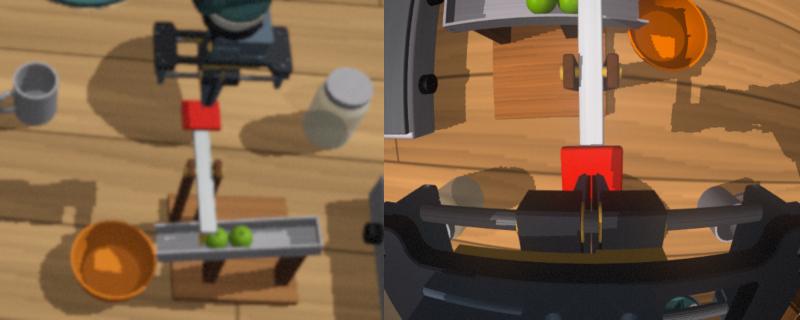

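The fingertips at (590,185) are right over the red paddle at (592,165). The bowl's rim at (660,30) stands by the trough mouth. I'll press.

Request:
move_arm:
  commands: [0,0,12,0,0,0,10,0,0,0,8,0,0,0,8,0,0,0,8,0,0,0,8,0,0,0,6,0,0,0,0,0]

```text
t: 17.42
position: [0.4855, 0.1909, 0.1448]
orientation: [0.0, 1.0, 0.026, -0.0]
wrist_force: [-0.3, 0.8, 2.1]
finger_gap: 0.007
grasp_force: 0.9
```

```bash
python3 - <<'E'
from h import *
s,R=pose(); print(s['t'],s['position'],s['wrist_force'])
pins("top",("lime1","paddle_top","bowl"))
E
```

```text
17.4167 [0.48550695 0.19086525 0.14479712] [-0.25077018  0.75023457  2.06609999]
top lime1 [(0.45, [0.661, 0.239, 0.149]), (0.44, [0.666, 0.211, 0.142])]
top paddle_top [(0.4, [0.362, 0.44, -0.003])]
top bowl [(0.64, [0.667, 0.083, 0.002])]
```

Request:
move_arm:
  commands: [0,0,4,0,0,0,4,0,0,0,0,0,0,0,0,0,0,0,0,0,0,0,0,0]

```text
t: 18.12
position: [0.4861, 0.1911, 0.1384]
orientation: [-0.0, 1.0, 0.026, 0.001]
wrist_force: [-0.0, -0.3, 5.8]
finger_gap: 0.004
grasp_force: 2.4
```

```bash
python3 - <<'E'
from h import *
s,R=pose(); print(s['t'],s['position'],s['wrist_force'])
pins("top",("lime1","bowl"))
im,W,ok=cloud("scene"); b,g,r=[im["pixels"][...,i].astype(int) for i in range(3)]
k=ok&(r>150)&(g<60)&(b<60)&(np.hypot(W[...,0]-.49,W[...,1]-.19)<.08)
t=(W[k]-[.58,.197,.185])@np.array([[1,0,0],[0,1,0],[0,0,1]])
A=np.c_[W[k][:,0],np.ones(k.sum())]; print('red',k.sum(),'slope rad',np.arctan(np.linalg.lstsq(A,W[k][:,2],rcond=None)[0][0]))
E
```

```text
18.1167 [0.48605125 0.19114176 0.13839705] [-0.04059162 -0.33790311  5.77484322]
top lime1 [(0.57, [0.665, 0.122, 0.12]), (0.47, [0.671, 0.099, 0.071])]
top bowl []
red 46 slope rad 0.4129113205004355
```

Both limes are rolling out. I'll hold the paddle, then look.

Request:
move_arm:
  commands: [0,0,2,0,0,0,0,0,0,0,0,0,0,0,0,0,0,0,0,0,0,0,0,0,0,0,0,0,0,0,0,0,0,0,0,0,0,0,0,0,0,0,0,0,0,0,0,0]

```text
t: 19.32
position: [0.4861, 0.1912, 0.1364]
orientation: [-0.0, 1.0, 0.026, 0.001]
wrist_force: [0.2, 0.1, 5.4]
finger_gap: 0.005
grasp_force: 2.4
```

```bash
python3 - <<'E'
from h import *
s,R=pose(); print(s['t'],s['wrist_force'])
pins("top",("lime1","bowl"))
im=viewer.get_image("scene")["pixels"][150:350,320:560]; b=viewer.get_image("wrist")["pixels"]
cv2.imwrite("pics/e.png",np.hstack([cv2.resize(im,(384,320)),cv2.resize(b,(416,320))]))
E
```

```text
19.3167 [0.23977283 0.08559514 5.4257431 ]
top lime1 [(0.53, [0.659, 0.056, 0.023]), (0.53, [0.657, 0.099, 0.02])]
top bowl [(0.71, [0.668, 0.084, 0.0])]
```

View pics/e.png

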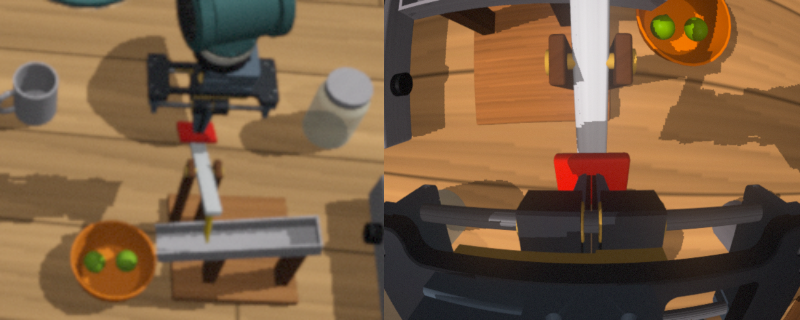

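Both limes are in the bowl, at (93,262) and (127,258), and the trough is empty. I'll release the paddle gently.

Request:
move_arm:
  commands: [0,0,-8,0,0,0,-8,0,0,0,-8,0,0,0,-8,0,0,0,-8,0,0,0,-10,0,0,0,-20,0,0,0,-30,0,0,0,-35,0,0,0,-35,0,0,0,0,0,0,0,0,0]

```text
t: 20.57
position: [0.4865, 0.1913, 0.3084]
orientation: [-0.001, 1.0, 0.026, 0.002]
wrist_force: [-0.5, 0.0, -1.2]
finger_gap: 0.0
grasp_force: 0.0
```

```bash
python3 - <<'E'
from h import *
s,R=pose(); print(s['t'],s['position'],s['wrist_force'],s['joint_vel'].round(3))
for c in ("top","scene"): pins(c,("lime1","bowl","paddle_top","mug","jar"))
im=viewer.get_image("scene")["pixels"][150:350,320:560]; b=viewer.get_image("wrist")["pixels"]
cv2.imwrite("pics/f.png",np.hstack([cv2.resize(im,(384,320)),cv2.resize(b,(416,320))]))
E
```

```text
20.5667 [0.48651792 0.19127344 0.30842214] [-0.53226369  0.02592655 -1.17423052] [ 0.001  0.037  0.049 -0.001 -0.019  0.   ]
top lime1 [(0.49, [0.655, 0.102, 0.022]), (0.41, [0.662, 0.058, 0.023])]
top bowl [(0.78, [0.668, 0.085, -0.0])]
top paddle_top [(0.78, [0.491, 0.19, 0.198]), (0.63, [0.354, -0.428, 0.001])]
top mug [(0.69, [0.376, -0.063, 0.003]), (0.53, [0.642, -0.478, -0.004])]
top jar [(0.69, [0.362, 0.44, -0.002])]
scene lime1 [(0.67, [0.655, 0.104, 0.024]), (0.61, [0.664, 0.057, 0.018])]
scene bowl [(0.9, [0.67, 0.088, 0.003])]
scene paddle_top [(0.87, [0.487, 0.19, 0.198])]
scene mug [(0.85, [0.376, -0.062, 0.0])]
scene jar [(0.58, [0.364, 0.437, 0.002])]
```

View pics/f.png

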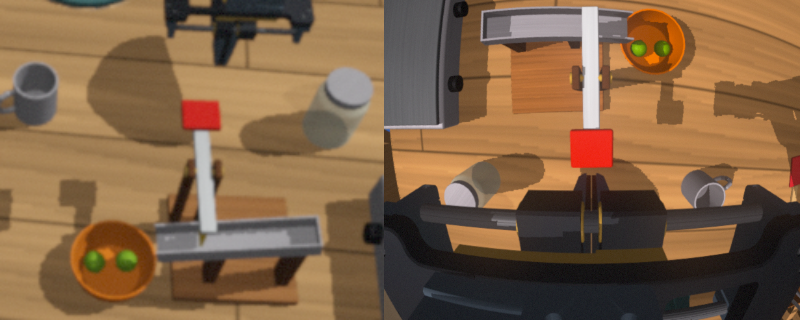

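The paddle at (200,115) is back up and the gate is shut. The bowl at (112,260) holds both limes under the mouth, and the arm is touching nothing.

```bash
python3 -c "
from workcell import close_job; print(close_job())"
```

```text
the job is handed in; nothing more can be done
None
```

The job is handed in at about 21 s: the bowl stands under the chute mouth with both limes in it, the paddle is back up and the gate is shut; on the first try the fingers passed over the bowl without moving it, because the tips sit about 35 mm higher than stated.

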